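# Release the ratchet pawl and lower the hold-down arm onto the leaded panel

### The arm

A 7-joint arm with a two-finger parallel gripper is mounted at the origin on the work surface. World frame = base frame: x ahead of the robot, y to its left, z up, the work surface at z = 0. Lengths are in m, angles in degrees, forces in N, time in s.
With the tool pointing down it reaches from about 0.35 to 0.9 m from the base axis. Payload 7.2 kg.
Tool frame: the origin (TCP) lies between the finger pads; the fingertips stand 25 mm ahead of it and the grasp point (between the pads) lies 6 mm ahead of it; y points along the fingers, z is the direction in which the jaws open and shut, and the axes are right-handed (so a half turn about y gives the same grasp; the last joint's range is limited). The gripper opens to 88 mm and grips with 3 to 60 N. Pads are 20 mm wide; open, the fingers measure 115 mm over their backs; the gripper's body (75 mm by 178 mm) begins 61 mm behind the grasp point.
Start: joints at [-3.908, 23.554, -0.728, 91.456, 0.321, 64.991, -4.71], TCP at [0.625, -0, 0.248] pointing down, gripper open.
Joint ranges: [-169.25, 169.25], [-16.82, 113.86], [-84.01, 82.57], [7.8, 145.47], [-59.2, 239.2], [7.22, 106.19], [-163.78, 163.78]. Speed limits (degrees/s): [136.94, 136.94, 172.46, 172.46, 180, 180, 180].

### API

Orientations are given as a 3x3 rotation matrix whose columns are the frame's x, y, z axes.
In Python, from rig import manip gives the robot as it stands.
- The arm moves only by the tool apply_moves, never from a script. Its argument "commands" is a list of rows, each a list of 3 entries, a list of its own where there are three numbers: the shift along the tool's x, y, z in mm, then the turn, a rotation vector about the tool's x, y, z in rad, then the finger opening in mm, from 0 to 87.8. A call has 1 to 12 rows; each row shifts and turns the commanded pose from where the row before left it, along the tool's axes as they then stand; what a row does not reach is not made up. A row lasts 1/12 s, in which the tool goes at most 41.7 mm and 7.16 degrees, less where a joint would pass 70% of its speed; a pose out of reach is approached as far as the arm can. A call is refused whole if a number of a shift passes 41.7 or a number of a turn 0.125, either way. A call with a gripper value outside its range is refused whole. The fingers move at their own pace and stop on an object; "force" is the grip in N (left out, the last holds). Time passes only in rows, so rows that do not move let the fingers close. It gives the time, the measured TCP pose, the force and the opening at its end, in the units of the state.
- manip.state(): the state, without advancing time (a new reading comes with each control period).
- manip.capture(name): name is "scene" or "side" or "wrist"; returns the picture (384x512x3 uint8, red, green, blue); there is no depth.
- manip.calibration(name): a dict with "fx", "fy", "cx", "cy" (pixels), "extrinsics" (4x4, takes a point from camera to world coordinates). Camera axes: x right, y down, z forward; pixel columns grow to the right and rows downward; lengths in m; the calibration is good to about 2 mm. A picture is of the moment at which its call begins: read the wrist's pose just before it. calibration takes no time and is no camera call; for the wrist camera it gives the pose at the moment of the call.
- manip.hand_in(): hands the job in, once; it reports no verdict.
The state is a dict: "time": time; "qpos": joint angles; "qvel": joint speeds; "tau": joint torques, N m; "tool_pos": TCP position; "eef_rot": TCP orientation; "force": force on the tool from outside, world axes, zero at the start; "torque": the same for the moment, N m; "width": finger opening in m.
Only numpy, scipy, OpenCV 4.12 (cv2) and the standard library are available. Lean on these libraries where they do the work, as an engineer would, in place of code of your own. Each camera call takes 0.05 s, during which the arm holds its last target.

### The job

On the glazing jig, press the thumb tab of the ratchet pawl all the way down to its stop, so that the pawl stands well clear of the teeth (it stays where it is left), and only then push the raised hold-down arm all the way down until its rubber foot sits on the leaded glass. Use the fingertips only: grip nothing, do not lift the arm further up first, keep the fingers off the glass itself, and leave everything else lying about where it is. Finish with the hand clear of everything.

Things in the scene. Friction and masses are not known exactly. Their poses are not given: they have to be found in the camera images.
- jig: fixed glazing jig, plywood board 260 (x) x 470 (y) x 18 mm. Origin on the table below the arm; local +y runs from the pawl end to the glass end, z up. Arm and pawl swing in the plane local x = 0. Local mm: arm hinge axis (0, -30, 80), pawl pivot (0, -115, 130), tab top (0, -181, 168) when hooked. Dark cheek plates, 33 mm across, carry both pivots
- panel: leaded glass panel 220 (local x) x 190 (local y) x 6 mm pinned flat on the board; same axes as the jig; origin under its centre, at jig local (0, 140, 18); top at 24 mm. The fingers must not touch it
- hold_hinge (a point): point on the hinge axis of the hold-down arm, 80 mm above the table; axes as the jig's
- hold_arm (a joint): angle of the steel hold-down arm (bar 16 mm wide) above level, rad: 0 = level, rubber foot just on the glass (stop at -0.010), positive = raised; starts 0.68 to 0.90. Stiff hinge: stays where left, 2 to 4 N at the paddle pushes it down. With the pawl hooked it stops on a tooth at 0.66 (gives up to 0.03 at 25 N; more teeth at 0.40, 0.14); with the pawl free nothing stops it before the glass
- paddle_top (a point): centre of the top of the steel paddle (40 mm wide, 46 mm along the arm) at the end of the hold-down arm, the place to push; 225 mm from the hinge axis along the arm and 14 mm above the arm's axis. Its y axis points outward along the arm, z out of the paddle's top face. At joint 0 it is 94 mm above the table
- pawl (a joint): angle of the pawl, rad: 0 = hooked in the teeth, 0.34 = fully free (stop). It turns on a tight pivot without a spring, so it stays at whatever angle it is left; the nose is clear of the teeth from about 0.12 on. About 2 to 3 N straight down on the tab turns it
- pawl_tab (a point): centre of the top of the pawl's thumb tab, 38 mm wide (x) x 36 mm long (y), steel, at the end of the pawl away from the glass; 168 mm above the table when hooked, 144 mm when free (it also moves 9 mm towards local -y). Press it straight down. Axes as the jig's, turning with the pawl
- lead_weight: squat dark lead weight, 48 mm wide, 52 mm tall, standing on the glass beside the hold-down arm (bystander); origin under its centre
- solder_spool: aluminium spool, 52 mm wide, 34 mm tall with a hole, standing on the glass on the other side of the arm (bystander); origin under its centre
- flux_tin: small jar, 54 mm wide, 52 mm tall, on the board near the pawl (bystander); origin under its centre
- came_offcut: grey metal strip 110 x 10 x 8 mm lying on the board near the pawl (bystander); origin under its centre
- hammer: hammer, about 250 mm long, lying on the table (bystander)
- brush: brush, about 190 mm long, lying on the table (bystander)
- nail_cup: white cup, 72 mm wide, 75 mm tall, on the table (bystander)
- oil_bottle: small amber bottle, 52 mm wide, 120 mm tall, on the table (bystander)

How it is judged (in metres and radians):
On the way, in this order (a step that is already met when the one before it is completed fails the run):
1. the pawl is pressed free (past 0.22 rad) while the arm is still up above its teeth (over 0.50 rad) (value of joint pawl above 0.22 rad and value of joint hold_arm above 0.5 rad), for 0.2 s.
2. the arm is pushed down to the glass (below 0.015 rad) (value of joint hold_arm below 0.015 rad), for 0.1 s.
At the end, for the whole second after the job is handed in: the hold-down arm is at rest, fully down: joint below 0.015 rad (foot within about 2.5 mm of the glass or on it) (value of joint hold_arm below 0.015 rad and velocity of joint hold_arm between -0.05 and 0.05 rad/s); the robot touches nothing.
It fails at once if the arm is lifted up (over 1.0 rad) instead of pushed down (value of joint hold_arm above 1 rad).
It fails at once if the robot touches the glass panel (over 2 N) (contact force between any of the fingers, the arm and panel above 2 N).
It fails at once if a bystander is moved by more than 25 mm (distance of any of lead_weight, solder_spool, flux_tin, came_offcut, hammer, brush, nail_cup, oil_bottle from where it was at the start of the episode above 0.025 m).
It also fails if it takes over 51 s, if anything falls off the work surface, if the arm or the gripper's body presses on something with over 40 N, if the wrist force passes 120 N, or if a joint passes its speed limit or range.

## Working session

There is one attempt and no reset: what is moved stays moved. The work goes in short steps, Python scripts to look and compute and a tool call to move; the robot and the scene stay as the last step left them, time stands still between calls to the robot, and variables do not carry over. Pictures are saved under pics/ and viewed, and the job is handed in when it is done.

Besides the shell and the picture viewer there is one more tool, called after "Request:" as a command line: name --argument value ..., lists and objects as JSON in quotes. apply_moves: Moves the arm, as the interface text tells. Its arguments: {"type":"object","properties":{"commands":{"type":"array","items":{"type":"array"}},"force":{"type":"number"}},"required":["commands"]}

```bash
mkdir -p pics
cat > h.py <<'E'
import numpy as np,cv2
from rig import manip
def snap(n,f):
    im=manip.capture(n); cv2.imwrite('pics/'+f,im[:,:,::-1]); return im
def ray(n,u,v):
    c=manip.calibration(n);E=np.array(c['extrinsics'])
    d=E[:3,:3]@np.array([(u-c['cx'])/c['fx'],(v-c['cy'])/c['fy'],1]);return E[:3,3],d/np.linalg.norm(d)
def onz(n,u,v,z):
    o,d=ray(n,u,v);return o+d*(z-o[2])/d[2]
def proj(n,p):
    c=manip.calibration(n);E=np.array(c['extrinsics']);q=E[:3,:3].T@(np.array(p)-E[:3,3])
    return np.array([c['fx']*q[0]/q[2]+c['cx'],c['fy']*q[1]/q[2]+c['cy']])
def tri(a,b):
    (o1,d1),(o2,d2)=a,b
    s=np.linalg.lstsq(np.c_[d1,-d2],o2-o1,rcond=None)[0]
    p,q=o1+s[0]*d1,o2+s[1]*d2
    return (p+q)/2,np.linalg.norm(p-q)
E
python3 - <<'E'
from h import *
for n in('scene','side','wrist'):
    im=snap(n,n+'0.png'); print(n,np.round(manip.calibration(n)['extrinsics'],3).tolist())
s=manip.state();print(s)
E
```

```text
scene [[-0.104, 0.715, -0.691, 1.376], [0.995, 0.074, -0.072, 0.113], [-0.0, -0.695, -0.719, 0.969], [0.0, 0.0, 0.0, 1.0]]
side [[-0.893, -0.297, 0.337, 0.204], [-0.45, 0.572, -0.686, 0.758], [0.011, -0.765, -0.644, 0.811], [0.0, 0.0, 0.0, 1.0]]
wrist [[1.0, -0.0, -0.0, 0.625], [-0.0, -0.968, -0.25, 0.067], [0.0, 0.25, -0.968, 0.385], [0.0, 0.0, 0.0, 1.0]]
{'time': 0.15, 'qpos': array([-3.90743386, 23.58984107, -0.72743427, 91.49170127,  0.32083554,
       64.99033047, -4.70729598]), 'qvel': array([ 0.01334264, -0.10749289,  0.01559314, -0.18061736,  0.08284036,
       -0.04169216, -0.06348282]), 'tau': array([ 1.23447033e-03, -5.88331139e+01,  6.41932636e-01, -2.91289848e+01,
       -5.37989591e-02,  1.57438387e-02,  1.06989046e-04]), 'tool_pos': array([ 6.24650508e-01, -4.14884035e-05,  2.47008024e-01]), 'eef_rot': array([[ 4.86572335e-05, -1.21544165e-03,  9.99999260e-01],
       [-9.99999995e-01, -9.11099962e-05,  4.85465303e-05],
       [ 9.10509233e-05, -9.99999257e-01, -1.21544608e-03]]), 'force': array([-0.3839035 ,  0.99472615, -0.9409772 ]), 'torque': array([-0.03734471,  0.01481511, -0.07426691]), 'width': 0.08785626532043923}
```

View pics/scene0.png

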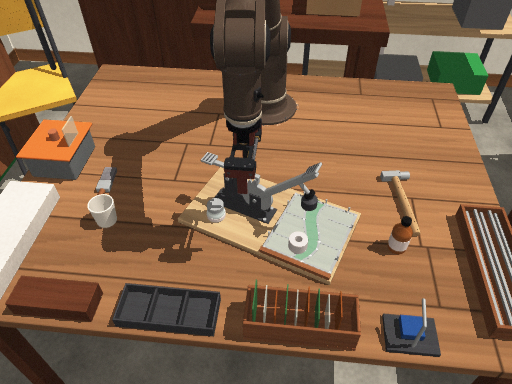

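View pics/side0.png

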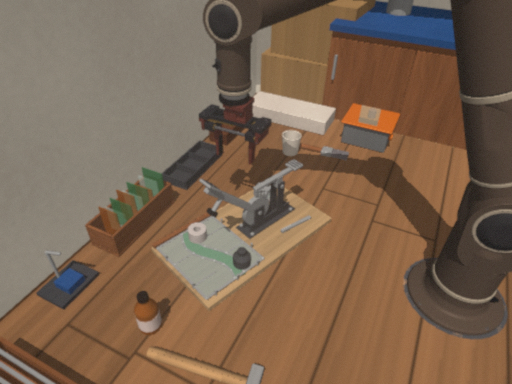

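View pics/wrist0.png

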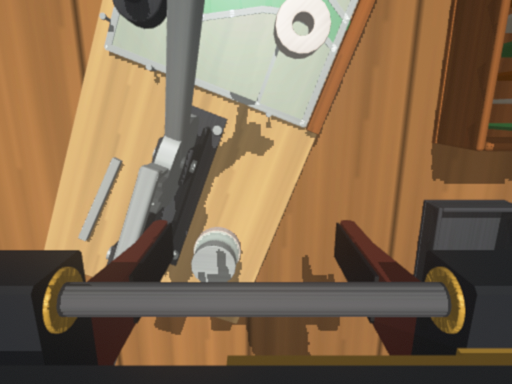

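Run:
```python
import cv2
a=cv2.imread('pics/scene0.png')[140:290,170:370];cv2.imwrite('pics/sc_c.png',cv2.resize(a,None,fx=4,fy=4,interpolation=cv2.INTER_CUBIC))
a=cv2.imread('pics/side0.png')[150:300,145:345];cv2.imwrite('pics/si_c.png',cv2.resize(a,None,fx=4,fy=4,interpolation=cv2.INTER_CUBIC))
```

```text
(no output)
```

View pics/sc_c.png

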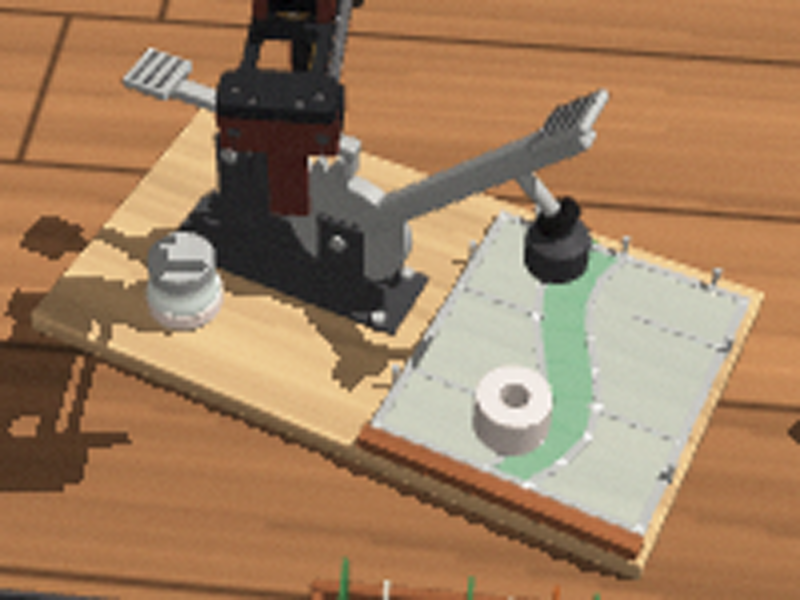

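View pics/si_c.png

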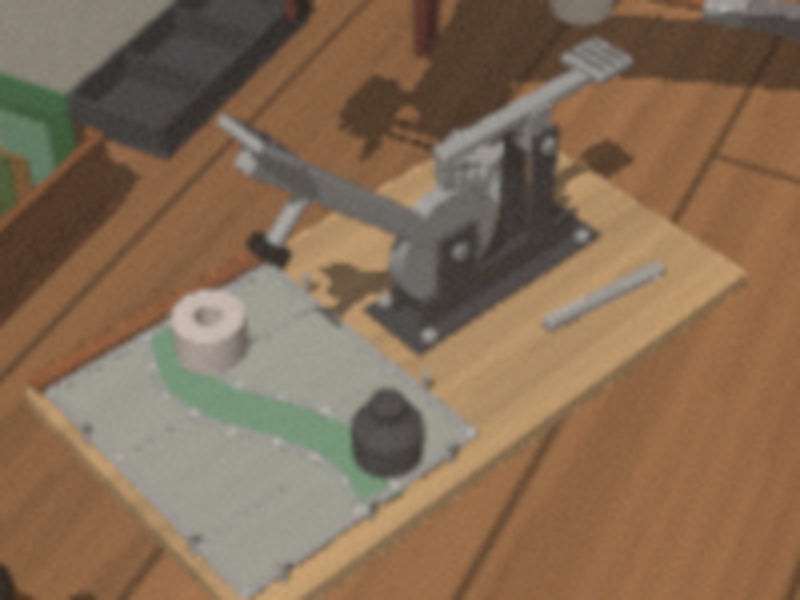

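Run:
```python
from h import *
S=lambda u,v:(170+(u-1.5)/4,140+(v-1.5)/4)
D=lambda u,v:(145+(u-1.5)/4,150+(v-1.5)/4)
r=lambda p:np.round(p,4).tolist()
print('scene L,B,R',[r(onz('scene',*S(*p),.018)) for p in((38,320),(641,566),(763,292))])
print('side R,L',[r(onz('side',*D(*p),.018)) for p in((745,270),(30,388),(243,600))])
# panel corners z=.024
P=[onz('scene',*S(*p),.024) for p in((505,213),(750,298),(640,530),(375,425))]
print('panel scene',[r(p) for p in P])
print('panel side',[r(onz('side',*D(*p),.024)) for p in((475,432),(45,390),(262,265),(245,595))])
print('tab',tri(ray('scene',*S(157,73)),ray('side',*D(597,60))))
print('paddle far end top mid',tri(ray('scene',*S(592,110)),ray('side',*D(237,133))))
```

```text
scene L,B,R [[0.6061, -0.1971, 0.018], [0.767, 0.2332, 0.018], [0.5249, 0.3247, 0.018]]
side R,L [[0.3602, -0.1158, 0.018], [0.7649, 0.2285, 0.018], [0.5423, 0.3087, 0.018]]
panel scene [[0.4703, 0.1332, 0.024], [0.5371, 0.3136, 0.024], [0.744, 0.2321, 0.024], [0.6784, 0.054, 0.024]]
panel side [[0.4717, 0.128, 0.024], [0.7504, 0.2293, 0.024], [0.6838, 0.053, 0.024], [0.5405, 0.3085, 0.024]]
tab (array([ 0.49541986, -0.11849351,  0.16575006]), np.float64(0.0009326907745642041))
paddle far end top mid (array([0.60910459, 0.1770604 , 0.26306744]), np.float64(0.0012637595827925047))
```

Request:
apply_moves --commands '[[[0,-20,0],[0,0,0],0],[[21,0,-22],[0,0.118,0],0],[[0,0,0],[0,0.118,0],0],[[0,0,0],[0,0.118,0],0],[[0,0,0],[0,0,0],0],[[0,0,0],[0,0,0],0]]' --force 30

```text
time: 0.65
tool_pos: [0.6029, -0.0208, 0.2675]
eef_rot: [[-0.343, -0.0, 0.939], [-0.939, -0.0, -0.343], [0.0, -1.0, -0.0]]
force: [-0.3, 0.4, -0.2]
width: 0.0514
```

Request:
apply_moves --commands '[[[27,0,-13],[0,0,0],0],[[27,0,-13],[0,0,0],0],[[27,0,-13],[0,0,0],0],[[27,0,-13],[0,0,0],0],[[27,0,-14],[0,0,0],0],[[0,25,0],[0,0,0],0],[[0,20,0],[0,0,0],0],[[0,0,0],[0,0,0],0],[[0,0,0],[0,0,0],0]]'

```text
time: 1.4
tool_pos: [0.4939, -0.1244, 0.2222]
eef_rot: [[-0.344, -0.002, 0.939], [-0.939, 0.0, -0.344], [0.0, -1.0, -0.002]]
force: [0.7, -0.3, 0.5]
width: 0.0006
```

Run:
```python
from h import *
for n in('scene','side','wrist'): snap(n,n+'1.png')
s=manip.state();print(s['tool_pos'],s['force'],s['width'])
a=cv2.imread('pics/scene1.png')[110:260,150:350];b=cv2.imread('pics/side1.png')[110:260,180:380]
f=lambda a:cv2.resize(a,None,fx=4,fy=4,interpolation=cv2.INTER_CUBIC)
cv2.imwrite('pics/sc1.png',f(a));cv2.imwrite('pics/si1.png',f(b))
```

```text
[ 0.49523122 -0.12452435  0.22368198] [0.65901798 0.45704804 0.67298984] 0.0004109683527106624
```

View pics/sc1.png

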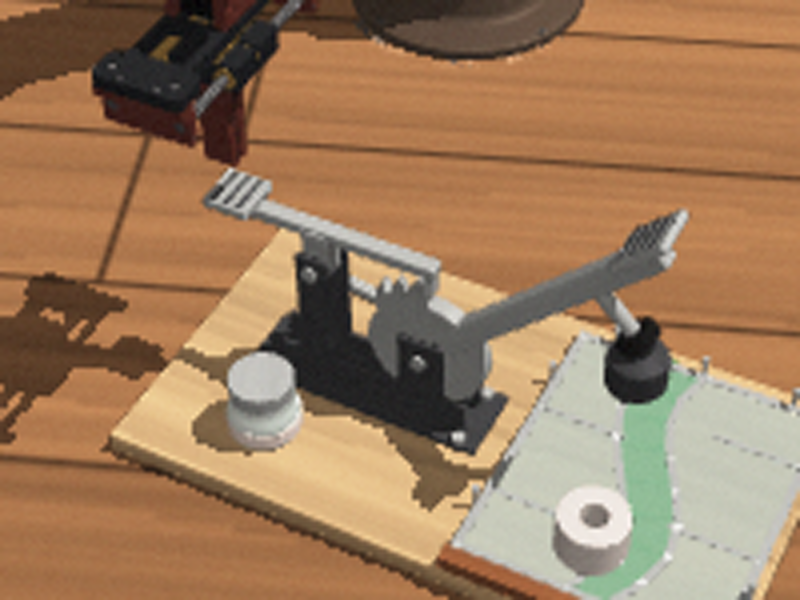

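View pics/si1.png

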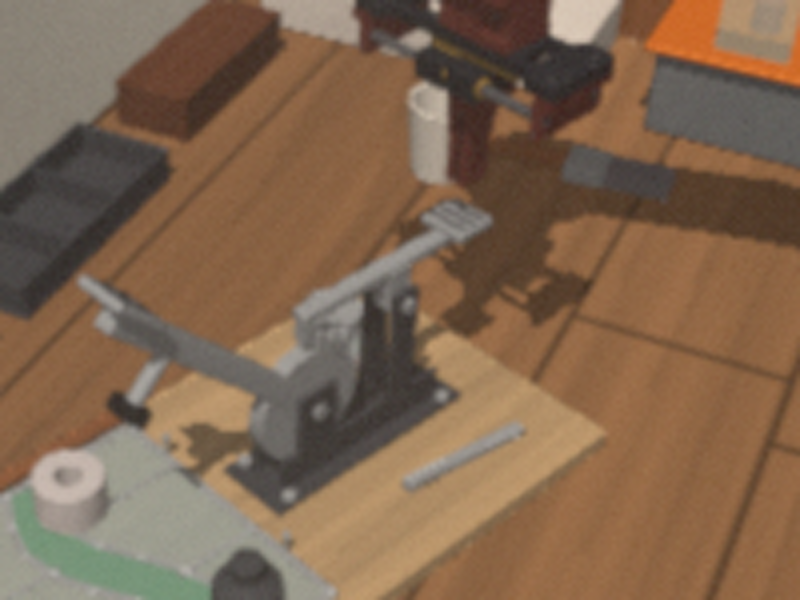

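View pics/wrist1.png

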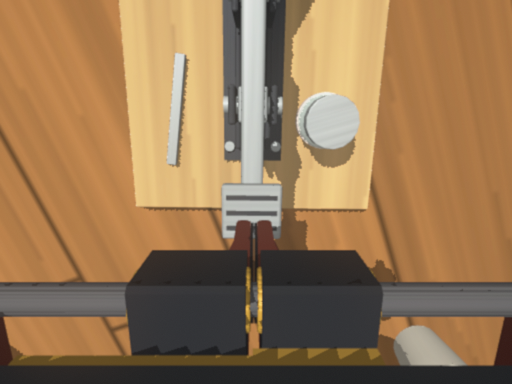

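Run:
```python
from h import *
print(tri(ray('scene',150+236.5/4,110+191.5/4),ray('side',180+455.5/4,110+217.5/4)))
```

```text
(array([ 0.49561888, -0.117962  ,  0.16648472]), np.float64(0.0018633190017433936))
```

Request:
apply_moves --commands '[[[0,10,0],[0,0,0],0],[[0,10,0],[0,0,0],0],[[0,5,0],[0,0,0],0],[[0,5,0],[0,0,0],0],[[0,5,0],[0,0,0],0],[[0,3,0],[0,0,0],0],[[0,0,0],[0,0,0],0]]'

```text
time: 2.13
tool_pos: [0.4941, -0.1253, 0.1841]
eef_rot: [[-0.347, -0.001, 0.938], [-0.938, -0.0, -0.347], [0.001, -1.0, -0.0]]
force: [-0.9, -0.6, -0.0]
width: 0.0001
```

Request:
apply_moves --commands '[[[0,2,0],[0,0,0],0],[[0,2,0],[0,0,0],0],[[0,2,0],[0,0,0],0],[[0,0,0],[0,0,0],0]]'

```text
time: 2.47
tool_pos: [0.4943, -0.1253, 0.1785]
eef_rot: [[-0.347, 0.0, 0.938], [-0.938, -0.001, -0.347], [0.0, -1.0, 0.0]]
force: [-1.5, -3.7, 2.7]
width: 0.0004
```

Run:
```python
from h import *
for n in('scene','side','wrist'): snap(n,n+'2.png')
s=manip.state();print(s['tool_pos'],s['force'],s['width'])
a=cv2.imread('pics/scene2.png')[110:260,150:350];b=cv2.imread('pics/side2.png')[110:260,180:380]
f=lambda a:cv2.resize(a,None,fx=4,fy=4,interpolation=cv2.INTER_CUBIC)
cv2.imwrite('pics/sc2.png',f(a));cv2.imwrite('pics/si2.png',f(b))
```

```text
[ 0.49448813 -0.12470771  0.17876785] [-1.12741048 -2.49244185  2.35094611] 0.00042569089095253283
```

View pics/sc2.png

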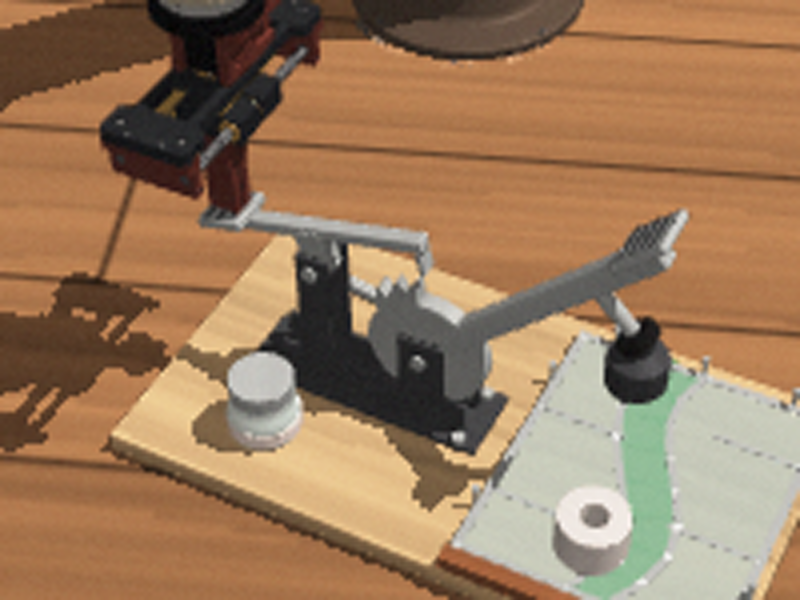

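View pics/si2.png

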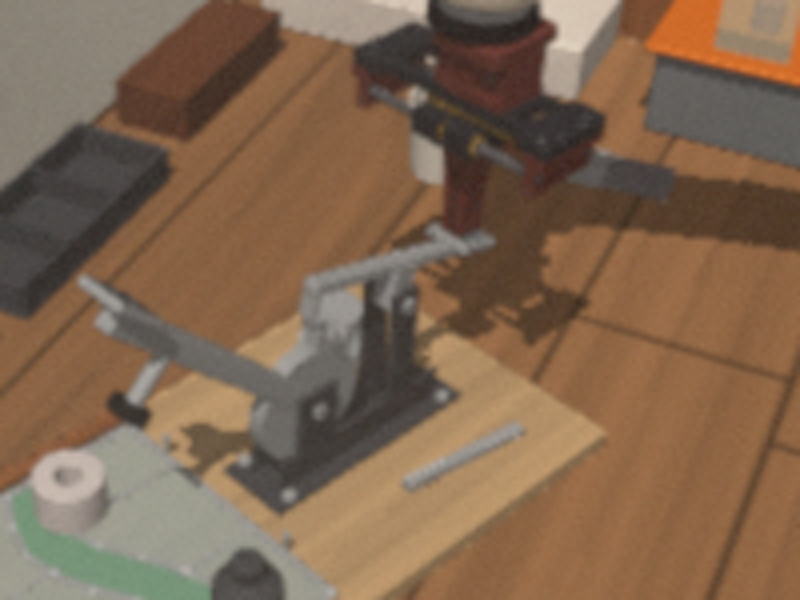

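The fingertip sits on the tab, at about (228,208) in the scene crop, and the pawl is rotating. I'll keep pressing down to the stop.

Request:
apply_moves --commands '[[[0.5,2,0],[0,0,0],0],[[0.5,2,0],[0,0,0],0],[[0.5,2,0],[0,0,0],0],[[0,0,0],[0,0,0],0]]'

```text
time: 2.95
tool_pos: [0.4939, -0.1265, 0.1726]
eef_rot: [[-0.347, 0.0, 0.938], [-0.938, -0.0, -0.347], [0.0, -1.0, 0.0]]
force: [-1.4, -4.3, 6.3]
width: 0.0005
```

Request:
apply_moves --commands '[[[0,1.5,0],[0,0,0],0],[[0,1.5,0],[0,0,0],0],[[0,0,0],[0,0,0],0]]'

```text
time: 3.2
tool_pos: [0.4941, -0.1267, 0.1717]
eef_rot: [[-0.347, 0.001, 0.938], [-0.938, -0.0, -0.347], [-0.0, -1.0, 0.001]]
force: [-8.9, -3.1, 25.4]
width: 0.0
```

Request:
apply_moves --commands '[[[0,0,0],[0,0,0],0],[[0,0,0],[0,0,0],0],[[0,-10,0],[0,0,0],0],[[0,-25,0],[0,0,0],0],[[0,-35,0],[0,0,0],0],[[0,-40,0],[0,0,0],0],[[0,-40,0],[0,0,0],0],[[0,0,0],[0,0,0],0],[[0,0,0],[0,0,0],0]]'

```text
time: 3.95
tool_pos: [0.495, -0.1252, 0.3214]
eef_rot: [[-0.345, 0.005, 0.938], [-0.938, 0.001, -0.345], [-0.002, -1.0, 0.004]]
force: [0.2, -0.4, -1.4]
width: 0.0005
```

Run:
```python
from h import *
for n in('scene','side'): snap(n,n+'3.png')
s=manip.state();print(s['tool_pos'],s['force'],s['width'])
a=cv2.imread('pics/scene3.png')[110:260,170:370];b=cv2.imread('pics/side3.png')[130:280,180:380]
f=lambda a:cv2.resize(a,None,fx=4,fy=4,interpolation=cv2.INTER_CUBIC)
cv2.imwrite('pics/sc3.png',f(a));cv2.imwrite('pics/si3.png',f(b))
```

```text
[ 0.49338114 -0.12524649  0.31845241] [-0.2105297   0.09955238 -1.20561659] 0.0004405373087377654
```

View pics/sc3.png

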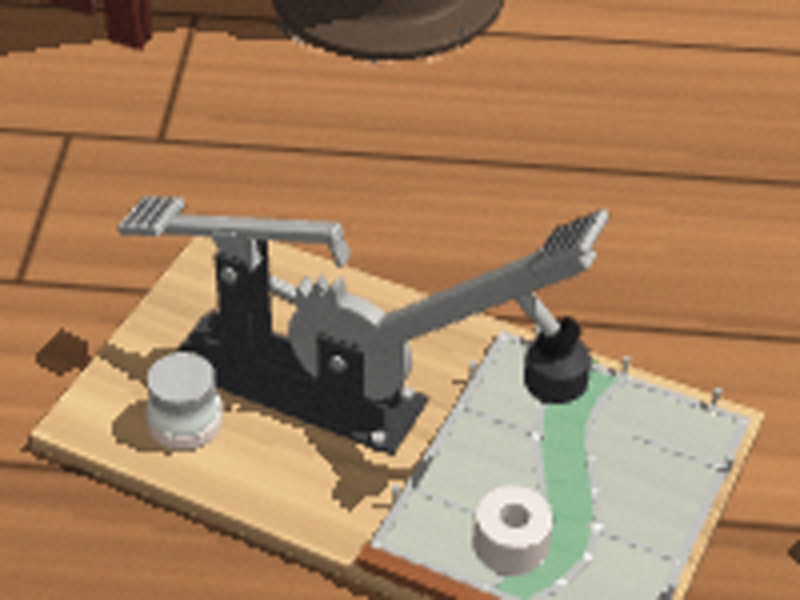

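View pics/si3.png

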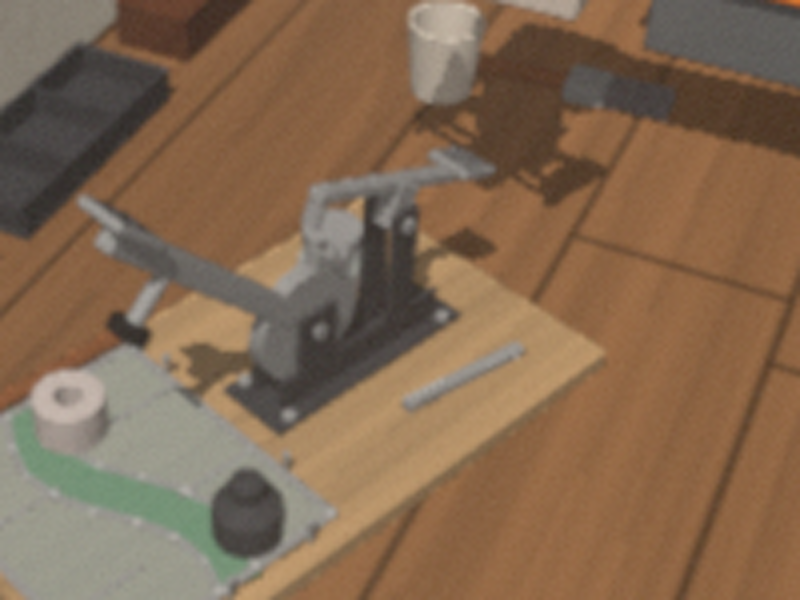

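```bash
cat > g.py <<'E'
import numpy as np
O=np.array([.5602,.0504,0]); Y=np.array([.347,.938,0]); X=np.array([.938,-.347,0]); Z=np.array([0,0,1.])
def pose(th,along=225,above=39,x=0):
    a=np.cos(th)*Y+np.sin(th)*Z; n=-np.sin(th)*Y+np.cos(th)*Z
    return O-.03*Y+.08*Z+along/1e3*a+above/1e3*n+x*X
E
python3 - <<'E'
from h import *; from g import *
p=tri(ray('scene',170+(150.5)/4,110+213.5/4),ray('side',180+461.5/4,130+160.5/4))
L=lambda p:[(p-O)@X,(p-O)@Y,p[2]]
print('tab',p,L(p[0]))
p=tri(ray('scene',170+(575.5)/4,110+230.5/4),ray('side',180+101.5/4,130+215.5/4))
l=L(p[0]);print('pad',p,l)
r=np.hypot(l[1]+.03,l[2]-.08);th=np.arctan2(l[2]-.08,l[1]+.03)-np.arctan2(14,225);print(r,th)
for t in(th,.78,.4,0): print(t,pose(t),pose(t,above=65))
E
```

```text
tab (array([ 0.49188996, -0.12530754,  0.14200583]), np.float64(0.002720519586699264)) [np.float64(-0.0031043067826937074), np.float64(-0.18851725467491864), np.float64(0.14200583353802293)]
pad (array([0.60783002, 0.17008909, 0.25748362]), np.float64(0.005576154120798765)) [np.float64(0.003144841813481807), np.float64(0.12879597910305676), np.float64(0.25748362193237295)]
0.23815247013947163 0.7787706957975167
0.7787706957975167 [0.59585639 0.14678527 0.26580044] [0.58951929 0.12965502 0.28430666]
0.78 [0.59577709 0.14657093 0.2659635 ] [0.58943211 0.12941936 0.28444725]
0.4 [0.61643184 0.20240422 0.20354051] [0.61291851 0.19290709 0.22748809]
0 [0.627865 0.23331  0.119   ] [0.627865 0.23331  0.145   ]
```

Request:
apply_moves --commands '[[[0,0,0],[0,0,0.12],0],[[0,0,0],[0,0,0.12],0],[[0,0,0],[0,0,0.12],0],[[0,0,0],[0,0,0.12],0],[[0,0,0],[0,0,0.12],0],[[0,0,0],[0,0,0.12],0],[[0,0,0],[0,0,0.06],0],[[0,0,0],[0,0,0],0],[[0,0,0],[0,0,0],0]]'

```text
time: 4.8
tool_pos: [0.4932, -0.1263, 0.3174]
eef_rot: [[-0.251, 0.241, 0.937], [-0.666, 0.66, -0.348], [-0.703, -0.712, -0.005]]
force: [-0.1, 0.1, 1.0]
width: 0.0003
```

Request:
apply_moves --commands '[[[-21,25,0],[0,0,0],0],[[-21,25,0],[0,0,0],0],[[-21,25,0],[0,0,0],0],[[-21,25,0],[0,0,0],0],[[-21,25,0],[0,0,0],0],[[-21,25,0],[0,0,0],0],[[-21,25,0],[0,0,0],0],[[-21,25,0],[0,0,0],0],[[0,0,0],[0,0,0],0],[[0,0,0],[0,0,0],0],[[0,0,0],[0,0,0],0]]'

```text
time: 5.72
tool_pos: [0.5836, 0.1185, 0.2958]
eef_rot: [[-0.245, 0.243, 0.939], [-0.668, 0.659, -0.345], [-0.702, -0.712, 0.001]]
force: [0.8, -0.5, 1.9]
width: 0.0009
```

Run:
```python
from h import *; from g import *
for n in('scene','side','wrist'): snap(n,n+'4.png')
s=manip.state();p=s['tool_pos'];d=p-(O-.03*Y+.08*Z);R=s['eef_rot']
print(p,s['force'],'along,above,x',-d@R[:,0],-d@R[:,1],d@R[:,2],np.arctan2(-R[2,0],-R[2,1]))
a=cv2.imread('pics/scene4.png')[110:260,190:390];b=cv2.imread('pics/side4.png')[110:260,160:360]
f=lambda a:cv2.resize(a,None,fx=4,fy=4,interpolation=cv2.INTER_CUBIC)
cv2.imwrite('pics/sc4.png',f(a));cv2.imwrite('pics/si4.png',f(b))
```

```text
[0.58399098 0.11664736 0.29575857] [ 0.1337119  -0.0911747   0.65673782] along,above,x 0.22304500031545502 0.08295132499506465 -0.0006690684624182459 0.7792508069761362
```

View pics/sc4.png

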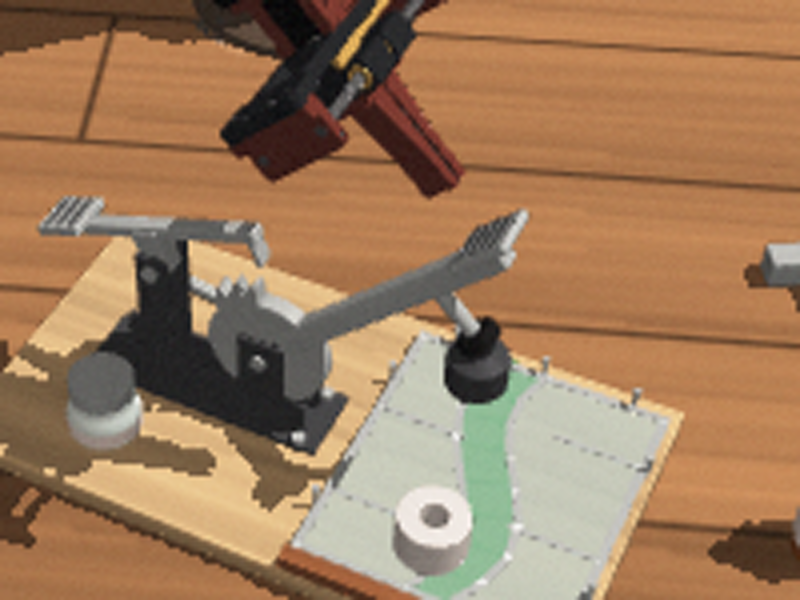

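View pics/si4.png

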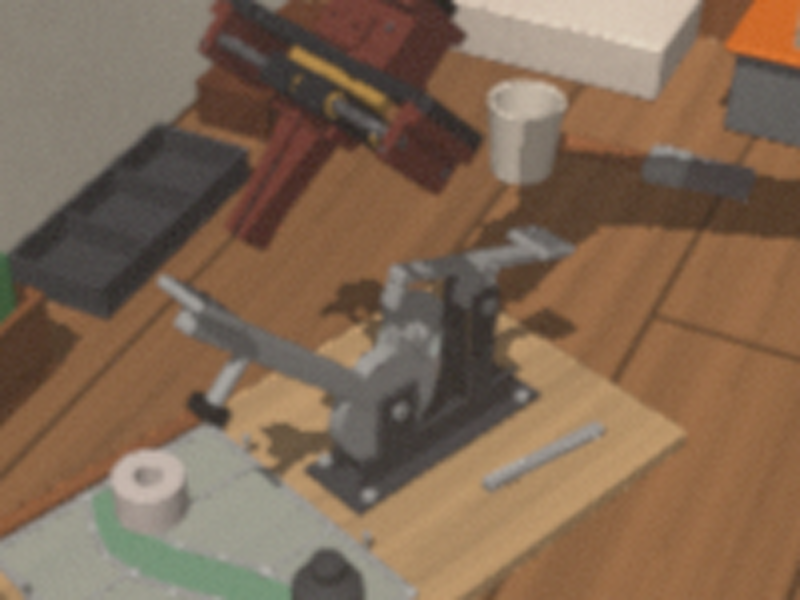

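View pics/wrist4.png

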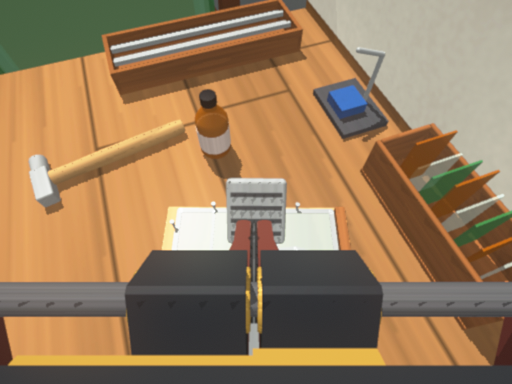

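Request:
apply_moves --commands '[[[0,12,0],[0,0,0],0],[[0,12,0],[0,0,0],0],[[0,8,0],[0,0,0],0],[[0,5,0],[0,0,0],0],[[0,4,0],[0,0,0],0],[[0,3,0],[0,0,0],0],[[0,0,0],[0,0,0],0]]'

```text
time: 6.45
tool_pos: [0.5945, 0.1472, 0.2638]
eef_rot: [[-0.247, 0.243, 0.938], [-0.667, 0.66, -0.346], [-0.703, -0.711, -0.001]]
force: [-0.2, 0.1, 0.4]
width: 0.0007
```

Request:
apply_moves --commands '[[[-1,7,0],[0,0,-0.03],0],[[-1,7,0],[0,0,-0.03],0],[[-1,7,0],[0,0,-0.03],0],[[-1,7,0],[0,0,-0.03],0],[[0,0,0],[0,0,0],0]]'

```text
time: 6.87
tool_pos: [0.6026, 0.1683, 0.2465]
eef_rot: [[-0.272, 0.212, 0.938], [-0.742, 0.574, -0.345], [-0.612, -0.79, 0.001]]
force: [-0.3, 0.3, 0.5]
width: 0.0004
```

```bash
cat > chk.py <<'E'
from h import *; from g import *
import sys
k=sys.argv[1]
for n in('scene','side'): snap(n,n+k+'.png')
s=manip.state();p=s['tool_pos'];d=p-(O-.03*Y+.08*Z);R=s['eef_rot']
print(s['time'],p,s['force'],'along,above,x',-d@R[:,0],-d@R[:,1],d@R[:,2],np.arctan2(-R[2,0],-R[2,1]))
a=cv2.imread(f'pics/scene{k}.png')[110:260,190:390];b=cv2.imread(f'pics/side{k}.png')[110:260,160:360]
f=lambda a:cv2.resize(a,None,fx=2,fy=2,interpolation=cv2.INTER_CUBIC)
cv2.imwrite(f'pics/c{k}.png',np.hstack([f(a),f(b)]))
E
python3 chk.py 5
```

```text
6.9667 [0.60223331 0.16745002 0.246574  ] [ 0.32385309 -0.33845567  0.42201265] along,above,x 0.2241149606935781 0.03672784976352815 -0.0009440619326125839 0.6609781985433154
```

View pics/c5.png

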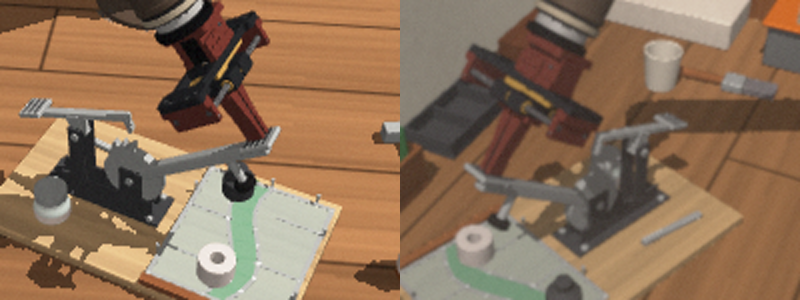

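Request:
apply_moves --commands '[[[-1,7,0],[0,0,-0.03],0],[[-1,7,0],[0,0,-0.03],0],[[-1,7,0],[0,0,-0.03],0],[[-1,7,0],[0,0,-0.03],0],[[-1,7,0],[0,0,-0.03],0],[[-1,7,0],[0,0,-0.03],0],[[-1,7,0],[0,0,-0.03],0],[[-1,7,0],[0,0,-0.03],0],[[0,0,0],[0,0,0],0]]'

```text
time: 7.72
tool_pos: [0.6147, 0.2019, 0.2026]
eef_rot: [[-0.316, 0.14, 0.938], [-0.857, 0.382, -0.345], [-0.407, -0.913, -0.001]]
force: [0.5, 0.9, 0.2]
width: 0.0008
```

```bash
python3 chk.py 6
```

```text
7.8167 [0.61451146 0.20105309 0.20294383] [ 0.12367317  0.05223514 -0.67602197] along,above,x 0.22378395747418153 0.03449776571971422 -0.0012913319511634546 0.42101568692578
```

View pics/c6.png

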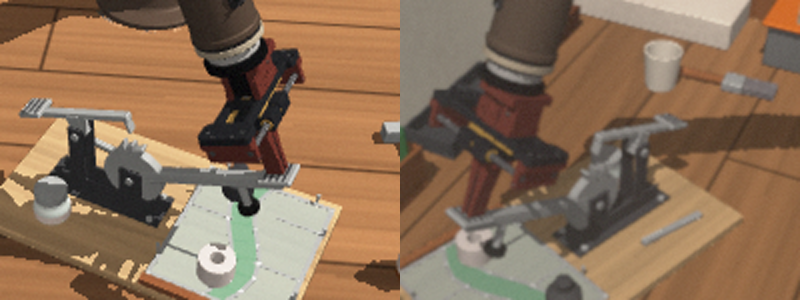

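Request:
apply_moves --commands '[[[-1,7,0],[0,0,-0.03],0],[[-1,7,0],[0,0,-0.03],0],[[-1,7,0],[0,0,-0.03],0],[[-1,7,0],[0,0,-0.03],0],[[-1,7,0],[0,0,-0.03],0],[[-1,7,0],[0,0,-0.03],0],[[-1,7,0],[0,0,-0.03],0],[[-1,7,0],[0,0,-0.03],0],[[-1,7,0],[0,0,-0.03],0],[[-1,7,0],[0,0,-0.03],0],[[0,0,0],[0,0,0],0]]'

```text
time: 8.73
tool_pos: [0.6243, 0.229, 0.1379]
eef_rot: [[-0.344, 0.039, 0.938], [-0.932, 0.112, -0.346], [-0.119, -0.993, -0.002]]
force: [-0.5, 0.3, -0.7]
width: 0.0007
```

```bash
python3 chk.py 7
```

```text
8.8333 [0.62460779 0.22816786 0.13875296] [ 0.08870323 -0.76386542 -0.34670129] along,above,x 0.22456876106819168 0.031855748583850034 -0.0013201917191198692 0.12110099387998219
```

View pics/c7.png

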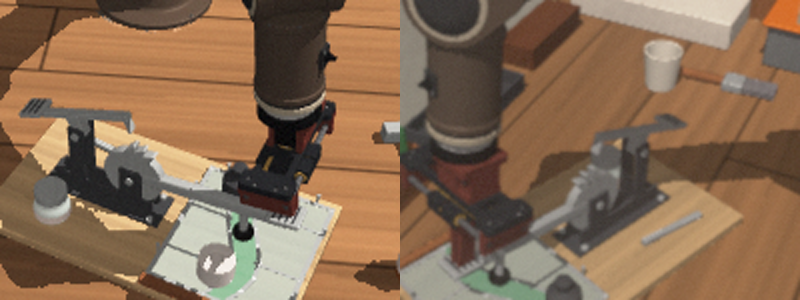

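Request:
apply_moves --commands '[[[-0.5,5,0],[0,0,-0.03],0],[[-0.5,5,0],[0,0,-0.03],0],[[-0.5,4,0],[0,0,-0.03],0],[[0,4,0],[0,0,-0.03],0],[[0,0,0],[0,0,0],0]]'

```text
time: 9.25
tool_pos: [0.6255, 0.2328, 0.1201]
eef_rot: [[-0.344, -0.002, 0.939], [-0.939, -0.002, -0.344], [0.002, -1.0, -0.001]]
force: [0.6, -0.1, -0.7]
width: 0.0004
```

Request:
apply_moves --commands '[[[0,2,0],[0,0,0],0],[[0,2,0],[0,0,0],0],[[0,0,0],[0,0,0],0]]'

```text
time: 9.5
tool_pos: [0.6256, 0.232, 0.1173]
eef_rot: [[-0.346, 0.0, 0.938], [-0.938, 0.001, -0.346], [-0.001, -1.0, -0.0]]
force: [0.1, 0.8, 2.5]
width: 0.0006
```

Request:
apply_moves --commands '[[[0,1.5,0],[0,0,0],0],[[0,1.5,0],[0,0,0],0],[[0,0,0],[0,0,0],0]]'

```text
time: 9.75
tool_pos: [0.6258, 0.2319, 0.1168]
eef_rot: [[-0.347, 0.001, 0.938], [-0.938, 0.003, -0.347], [-0.003, -1.0, -0.0]]
force: [-7.8, -0.2, 20.3]
width: 0.0006
```

Request:
apply_moves --commands '[[[0,1,0],[0,0,0],0],[[0,0,0],[0,0,0],0]]'

```text
time: 9.92
tool_pos: [0.6258, 0.2319, 0.1167]
eef_rot: [[-0.347, 0.001, 0.938], [-0.938, 0.003, -0.347], [-0.003, -1.0, -0.0]]
force: [-9.6, -0.5, 26.0]
width: 0.0005
```

At the stop: 26 N and no further travel. Next I lift straight up, clear of everything.

Request:
apply_moves --commands '[[[0,0,0],[0,0,0],0],[[0,-5,0],[0,0,0],0],[[0,-20,0],[0,0,0],0],[[0,-35,0],[0,0,0],0],[[0,-40,0],[0,0,0],0],[[0,-40,0],[0,0,0],0],[[0,-40,0],[0,0,0],0],[[0,0,0],[0,0,0],0],[[0,0,0],[0,0,0],0],[[0,0,0],[0,0,0],0]]'

```text
time: 10.75
tool_pos: [0.6254, 0.2307, 0.2923]
eef_rot: [[-0.347, -0.001, 0.938], [-0.938, -0.0, -0.347], [0.0, -1.0, -0.001]]
force: [0.7, -0.7, -0.8]
width: 0.0006
```

```bash
python3 chk.py 8
python3 - <<'E'
from h import *; from g import *
for t in (0,.0,.1):
  print(t,proj('scene',pose(t,248,14)),proj('side',pose(t,248,14)))
E
```

```text
10.85 [0.62499984 0.23084635 0.29102034] [ 0.12621112  0.45402125 -0.27652899] along,above,x 0.22126423010315938 0.21149749479660346 -0.002306146598879559 -0.0021765077119825843
0 [341.03467733 223.28654181] [182.72718876 250.49267697]
0.0 [341.03467733 223.28654181] [182.72718876 250.49267697]
0.1 [341.37772656 216.86424277] [182.58580483 243.12685367]
```

View pics/c8.png

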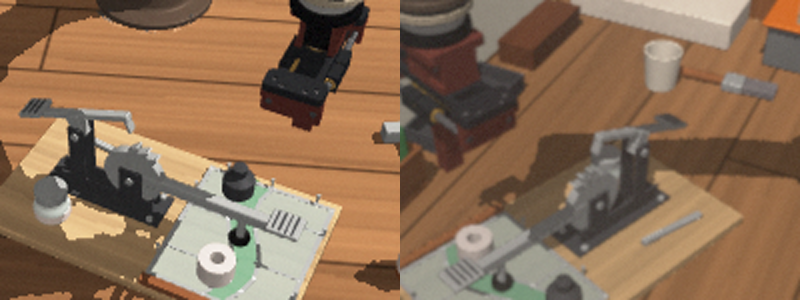

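View pics/scene8.png

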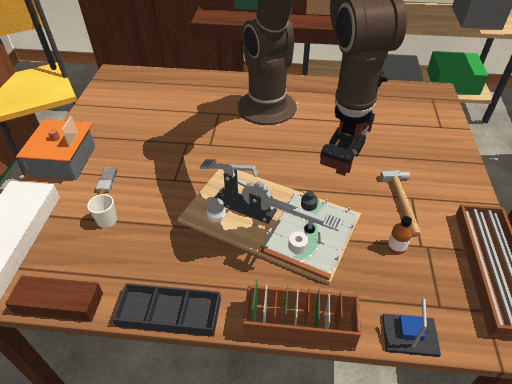

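The arm is level. The paddle's far end is at about (341,223) in the scene picture, where I predicted it for joint 0. The foot is on the glass at about (309,229), the pawl is still free, and the bystanders haven't moved.

```bash
python3 -c "
from rig import manip
print(manip.hand_in())"
```

```text
the job is handed in; nothing more can be done
None
```

I pressed the pawl's thumb tab down to its stop with closed fingertips, then pushed the raised hold-down arm all the way down. After that I lifted the hand straight up and handed in at about 11 s. `hand_in` gave no verdict.

- **Pawl:** the force rose to 25 N at the stop. After I backed off, the tab measured 142 mm high (144 mm expected when free), and the pictures show the nose clear of the teeth, while the arm was still up at about 0.78 rad.
- **Hold-down arm:** it stopped at 26 N with the fingertip at 91.7 mm, which matches the joint's lower stop. In the last pictures the paddle's end is where I predicted it for joint 0, and the foot is on the glass.
- **Hand and surroundings:** at the end the fingertips were about 17 cm above the paddle, with the force back to noise level. The bystanders look unmoved by eye; I did not measure them.
- **Force reading:** while the arm was moving, the sensor showed about 0 N rather than the expected 2 to 4 N. I tracked the motion by the pictures and heights instead. No check failed.

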